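# Shut the clamshell dop jig, pin it and keep it pressed

### The arm

A 6-joint arm with a two-finger parallel gripper is mounted at the origin on a cart in front of the work surface, level with it; the furniture and walls round the work are solid. World frame = base frame: x ahead of the robot, y to its left, z up, the work surface at z = 0. Lengths are in m, angles in rad, forces in N, time in s.
With the tool pointing down it reaches from about 0.3 to 0.85 m from the base axis. Payload 5.4 kg.
Tool frame: the origin (TCP) lies at the very end of the fingers, on their centre line; the grasp point (between the pads) lies 19 mm behind it; z points along the fingers, y is the line along which they close (so a half turn about z gives the same grasp; the last joint's range is limited). The gripper opens to 85 mm and grips with 20 to 120 N. Pads are 22 mm wide; open, the fingers measure 114 mm over their backs; the gripper's body (76 mm by 85 mm) begins 54 mm behind the grasp point. The pads swing forward as they close: fully open they stand 13 mm farther back than shut.
Start: joints at [1.045, 0.158, 1.597, -0, 1.386, -0.21], TCP at [0.179, 0.547, 0.231] pointing down, gripper open.
Joint ranges: [-2.91, 2.91], [-0.94, 2.29], [0.18, 2.7], [-1.29, 4.43], [0.17, 2.64], [-3, 3]. Speed limits (rad/s): [2.57, 2.57, 3.14, 3.14, 3.14, 3.14].

### API

Orientations are given as a rotation vector (axis times angle).
In Python, from rig import ctrl, vision gives the robot as it stands.
- The arm moves only by the tool apply_moves, never from a script. Its argument "moves" is a list of rows, each an object with "delta_rot": the turn, a rotation vector about the tool's x, y, z in rad, a list of three; "linear": the shift along the tool's x, y, z in m, a list of three; "fingers": the gripper's target within -1 to 1 (fully open at 1, half-way at 0, shut at -1). In form: [{"delta_rot": [ax, ay, az], "linear": [dx, dy, dz], "fingers": fingers}, ...]. A call has 1 to 5 rows; each row is the pose to reach, as a shift and turn from the pose commanded when the call began, along the tool's axes at that moment; what a row does not reach only later rows make up. A row lasts 1/8 s, in which the tool goes at most 62.5 mm and 10.7 degrees, less where a joint would pass 70% of its speed; a pose out of reach is approached as far as the arm can. A call with a gripper value outside its range is refused whole. The fingers move at their own pace and stop on an object; "squeeze" is the grip in N (left out, the last holds). Time passes only in rows, so rows that repeat a pose let the fingers close. It gives the time, the measured TCP pose, the force, the opening and the grip force at its end, in the units of the state.
- ctrl.get_state(): the state, without advancing time (a new reading comes with each control period).
- vision.camera(name): name is "scene" or "top" or "wrist"; returns the picture (480x640x3 uint8, red, green, blue); there is no depth.
- vision.calibration(name): a dict with "fx", "fy", "cx", "cy" (pixels), "R" (3x3) and "t" (3): a world point X has camera coordinates R X + t. Camera axes: x right, y down, z forward; pixel columns grow to the right and rows downward; lengths in m; the calibration is good to about 2 mm. A picture is of the moment at which its call begins: read the wrist's pose just before it. calibration takes no time and is no camera call; for the wrist camera it gives the pose at the moment of the call.
- ctrl.hand_in(): hands the job in; it is judged then, once.
The state is a dict: "time": time; "joint_positions": joint angles; "joint_velocities": joint speeds; "joint_torque": joint torques, N m; "position": TCP position; "tcp_rot": TCP orientation; "wrist_force": force on the tool from outside, world axes, zero at the start; "torque": the same for the moment, N m; "finger_gap": opening from 0.0 (shut) to 1.0 (fully open); "gripper_force": force on a finger pad.
Only numpy, scipy, OpenCV 4.12 (cv2) and the standard library are available. Lean on these libraries where they do the work, as an engineer would, in place of code of your own. Each camera call takes 0.05 s, during which the arm holds its last target. There are 200 camera calls.

### The job

First fold the jig's upper half down over the dop stick lying in its groove; then turn the T-handled lock pin in its holder until the handle lies along the slot and lift it out. Push the pin down through the aligned holes of both halves until its cross bar bears on the upper half and squeezes the two sprung halves fully shut, and finish with the hand still on the pin, keeping them pressed shut. Leave the dop stick in its groove and the other things where they are.

Things in the scene. Friction and masses are not known exactly. Their poses are not given: they have to be found in the camera images.
- jig: Lower half of the steel clamshell jig, screwed to the bench: block 90 (x) x 70 (y) x 30 mm with 5 mm thick foot strips at its x ends (122 mm over all). Origin: centre of its underside. x points from the pin-hole end to the hinge end, y along the hinge, z up. Hinge axis along y at x = +42, z = 30 mm. A groove 14 mm wide, 7 mm deep, along y at x = +5 mm, holds the dop stick.
- hinge_axis (a point): Middle of the jig's hinge axis, 30 mm above the bench, axes as the lower half's.
- pin_hole (a point): Mouth of the pin hole in the lower half (top face, 30 mm above the bench, at x = -32 mm, 74 mm from the hinge axis); hole 12.8 mm wide, 27 mm deep, vertical. Axes as the lower half's.
- groove_mid (a point): Middle of the groove's floor, 23 mm above the bench.
- jig_hinge (a joint): Swing of the jig's upper half (rad), a turn about the lower half's +y: 0 = folded down, resting on its spring plungers (still 0.045 rad ajar, 3 mm gap at the pin hole), about 1.5 = upright. Starts at 1.05 to 1.5. Stiff: stays where it is left (0.13 Nm friction, about 1.5 N at the free end). The slope of the upper half against the lower is jig_hinge + 0.045 - upper_half.
- upper_half (a joint): Last sprung closing travel of the upper half in rad: 0 = free on its springs, 0.045 = pressed fully shut (the halves touch; hard stop). It springs back when released. Pressing at the pin hole takes about 3 N to start and 6 N to shut fully.
- upper_hole (a point): Centre of the pin hole's mouth on the outer face of the upper half, a plate 14 mm thick, 70 mm wide, from the hinge axis (in the plane of its inner face) out to 87 mm, with a thumb lip out to 95 mm. Hole 12.8 mm wide, 74 mm from the hinge axis, straight over the lower hole when shut: 44 mm above the bench fully shut, 47 mm on the springs. z: out of the outer face.
- pin_holder: Bayonet holder, grey block 46 x 46 x 55 mm screwed to the bench (66 mm long over its foot strips); steel top plate 6 mm thick with a slot 33 (along x) x 12 mm (y). Origin: centre of the underside, z up. A 12 mm wide vertical hole takes the pin's shank; the pin's cross bar is caught under the top plate with 2 mm of play.
- slot (a point): Centre of the slot in the holder's top, 55 mm above the bench; x along the slot. Turn the pin clockwise (from above) to free it: a stop inside ends the turn about 4 degrees past the slot line; within about 7 degrees of that line the cross bar passes up through the slot.
- lock_pin: Lock pin 90 mm tall, origin at its tip (lower end), z up. Shank 10 mm thick, tip tapered over 6 mm; cross bar 28 (x) x 7 (y) x 6 mm, underside 38 mm above the tip; T-handle 36 (x) x 12 (y) x 24 mm, 66 to 90 mm above the tip. Handle and bar lie along x. Starts upright in the holder, tip 3 mm above the bench, turned 50 to 80 degrees anticlockwise (from above) off the slot.
- dop_stick: Dop stick, wooden, 122 x 12 x 12 mm, lying loose in the groove along the jig's y axis and standing out at both ends. Origin: middle of its length, underside; starts up to 12 mm off the groove middle.
- gem_box: Bystander: round clear gem box, 44 mm wide, 20 mm high, between holder and jig. Origin under its centre.
- spindle_nut: Bystander: spindle nut, 27 mm wide, 13 mm high, between holder and jig. Origin under its centre.
- dressing_stone: Bystander: two-layer dressing stone 34 x 90 x 21 mm, left of the holder. Origin under its centre.
- film_can: Bystander: black film can, 34 mm wide, 51 mm high. Origin under its centre.
- tape_roll: Bystander: tape roll, 100 mm wide, 25 mm high, lying behind the jig. Origin under its centre.
- rouge_tub: Bystander: squat tub with lid, 62 mm wide, 38 mm high, behind the jig. Origin under its centre.

How it is judged:
On the way, in this order (a step that is already met when the one before it is completed fails the run):
1. the upper half is folded down while the pin is still in its holder (value of joint jig_hinge below 0.04 rad and z of lock_pin in the frame of pin_holder below 0.015 m and horizontal distance between lock_pin and pin_holder below 0.01 m), for 0.1 s.
2. the pin, still down in its holder, is turned in line with the slot (angle between the x axis of lock_pin and the x axis of pin_holder, either way round below 0.22 rad and z of lock_pin in the frame of pin_holder below 0.015 m and horizontal distance between lock_pin and pin_holder below 0.01 m), for 0.02 s.
3. the pin is lifted clear of the holder (z of lock_pin in the frame of pin_holder above 0.058 m), for 0.05 s.
At the end, for the whole second after the job is handed in: Upper half folded (jig_hinge < 0.02) and pressed shut (upper_half > 0.035) by the lock pin, which bears on it with > 3 N and is touched by the fingers; pin upright within 0.12 rad, tip < 4 mm off the hole axis and < 10 mm above the bench; dop stick along the groove, within 30 mm of its middle (value of joint jig_hinge below 0.02 rad and value of joint upper_half above 0.035 rad and horizontal distance between lock_pin and pin_hole below 0.004 m and z of lock_pin in the frame of jig below 0.01 m and angle between the z axis of lock_pin and the z axis of jig, either way round below 0.12 rad and contact force between lock_pin and upper_half above 3 N and contact force between the fingers and lock_pin above 2 N and distance between dop_stick and groove_mid below 0.03 m and angle between the y axis of dop_stick and the y axis of jig, either way round below 0.15 rad); the arm keeps its last pose, push and grip.
It fails at once if another thing on the bench is shifted by more than 30 mm (distance of any of gem_box, spindle_nut, dressing_stone, film_can, tape_roll, rouge_tub from where it was at the start of the episode above 0.03 m).
It fails at once if the dop stick is knocked out of its groove (distance between dop_stick and groove_mid above 0.04 m).
It also fails if it takes over 64 s, if anything falls off the work surface, if the arm or the gripper's body presses on something with over 40 N, if the wrist force passes 120 N, or if a joint passes its speed limit or range.

## Working session

There is one attempt and no reset: what is moved stays moved. The work goes in short steps, Python scripts to look and compute and a tool call to move; the robot and the scene stay as the last step left them, time stands still between calls to the robot, and variables do not carry over. Pictures are saved under pics/ and viewed, at most 10 in all, crops included, and the job is handed in when it is done.

Besides the shell and the picture viewer there is one more tool, called after "Call:" by a JSON object that holds its "op" and its "data", one argument or row to a line. apply_moves: Moves the arm, as the interface text tells. Its arguments: {"type":"object","properties":{"moves":{"type":"array"},"squeeze":{"type":"number"}},"required":["moves"]}

```bash
ls; mkdir -p pics
python3 - <<'E'
from rig import ctrl, vision
import cv2,numpy as np
np.set_printoptions(precision=4,suppress=True)
for n in("scene","top"):
    cv2.imwrite(f"pics/{n}0.png",vision.camera(n)[:,:,::-1])
    c=vision.calibration(n);print(n,c["fx"],c["fy"],c["cx"],c["cy"],np.array(c["R"]),np.array(c["t"]), -np.array(c["R"]).T@np.array(c["t"]))
print(ctrl.get_state())
E
```

```text
pics
scene 468.1213228289495 468.1213228289495 308.9566554429457 240.1306132163539 [[ 0.7929 -0.6093  0.0049]
 [-0.3936 -0.5184 -0.7592]
 [ 0.4651  0.6    -0.6509]] [-0.526   0.2165  0.6991] [ 0.1772 -0.6278  0.622 ]
top 528.752978336329 528.752978336329 324.2233427969281 240.3645791546855 [[ 0.0123 -0.9997  0.0191]
 [-0.9932 -0.0144 -0.1151]
 [ 0.1154 -0.0175 -0.9932]] [-0.1325  0.5742  1.03  ] [ 0.4531 -0.1061  1.0916]
{'time': 0.1, 'joint_positions': array([ 1.0449,  0.159 ,  1.5981, -0.    ,  1.3862, -0.2101]), 'joint_velocities': array([-0.002 ,  0.    , -0.004 , -0.0007, -0.0008,  0.0021]), 'joint_torque': array([ -0.0003, -39.6986, -33.234 ,  -0.0002,   0.0042,   0.    ]), 'position': array([0.1783, 0.5461, 0.2304]), 'tcp_rot': array([-0.4939, -3.1019,  0.0025]), 'wrist_force': array([ 0.3739, -0.065 ,  0.4856]), 'torque': array([ 0.0651, -0.0056,  0.039 ]), 'gripper_force': 0.0, 'finger_gap': 0.9972859371557948}
```

View pics/scene0.png

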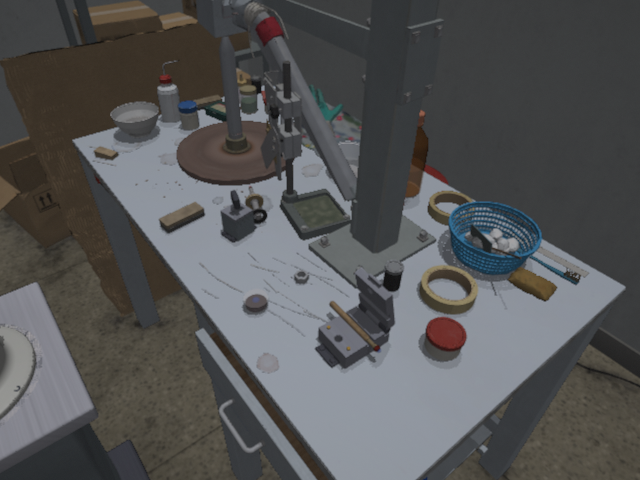

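View pics/top0.png

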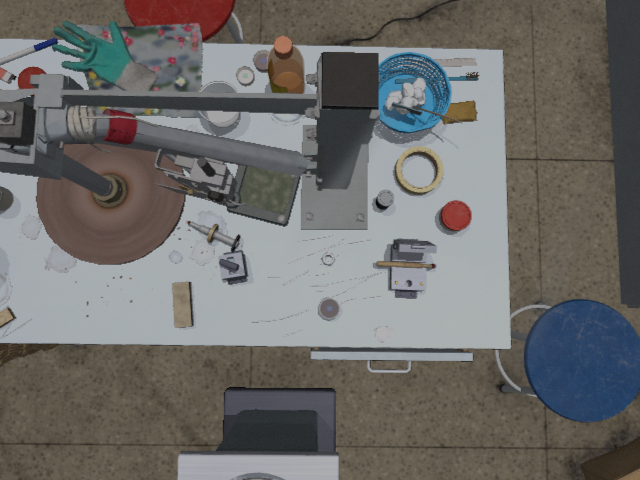

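The scene view shows the holder near (238,220) and the jig near (357,330), with its upper half raised towards the post. In the top view the holder is at (232,266), the jig at (408,268), the gem box at (329,308) and the nut at (328,259). I'll zoom in next.

Run:
```python
import cv2,numpy as np
t=cv2.imread("pics/top0.png");s=cv2.imread("pics/scene0.png")
f=lambda im,x,y,w,h,k:cv2.resize(im[y:y+h,x:x+w],None,fx=k,fy=k,interpolation=cv2.INTER_CUBIC)
a=f(t,365,230,80,75,5);b=f(t,205,240,60,75,5)
c=f(s,310,260,100,110,4)[:,:400]; d=f(s,210,180,70,70,4)
A=np.zeros((375,700,3),np.uint8);A[:,:400]=a;A[:,400:700]=b
cv2.imwrite("pics/c1.png",A)
B=np.zeros((440,680,3),np.uint8);B[:,:400]=c;B[:280,400:680]=d
cv2.imwrite("pics/c2.png",B)
```

```text
(no output)
```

View pics/c1.png

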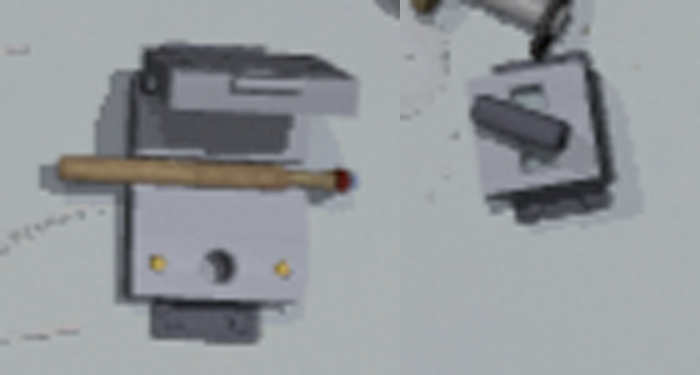

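```bash
cat > h.py <<'E'
from rig import ctrl, vision
import cv2,numpy as np
from scipy.spatial.transform import Rotation as Ro
np.set_printoptions(precision=4,suppress=True)
def ray(c,uv,z):
    R=np.array(c["R"]);t=np.array(c["t"]);C=-R.T@t
    d=R.T@np.array([(uv[0]-c["cx"])/c["fx"],(uv[1]-c["cy"])/c["fy"],1.])
    return C+d*(z-C[2])/d[2]
def proj(c,X):
    p=np.array(c["R"])@X+np.array(c["t"]);return np.array([p[0]/p[2]*c["fx"]+c["cx"],p[1]/p[2]*c["fy"]+c["cy"]])
def togo(P,yaw=None):
    """shift/turn in tool axes to a tool-down pose at P with tool y axis at heading yaw (mod pi)"""
    s=ctrl.get_state();R=Ro.from_rotvec(s["tcp_rot"])
    print("pos",s["position"],"gap",s["finger_gap"],"F",s["wrist_force"],"t",s["time"])
    print("tool axes (cols)\n",R.as_matrix())
    print("linear",R.inv().apply(np.array(P)-s["position"]))
    if yaw is not None:
        for k in(0,np.pi):
            y=np.array([np.cos(yaw+k),np.sin(yaw+k),0]);z=np.array([0,0,-1.])
            print("rot",(R.inv()*Ro.from_matrix(np.c_[np.cross(y,z),y,z])).as_rotvec(),"j6",s["joint_positions"][5])
E
python3 - <<'E'
from h import *
c=vision.calibration("top")
J=lambda x,y:(365+(x-2)/5,230+(y-2)/5)
H=lambda x,y:(205+(x-402)/5,240+(y-2)/5)
hole=ray(c,J(219,266),.03);p1=ray(c,J(157,264),.032);p2=ray(c,J(283,269),.032)
print("hole",hole,"plungers",p1,p2,np.linalg.norm(p1-p2))
d=(p1-p2)/np.linalg.norm(p1-p2);yaw=np.arctan2(-d[0],d[1]);print("jig yaw",yaw)
print("block corners",ray(c,J(132,297),.03),ray(c,J(303,300),.03))
x=np.array([np.cos(yaw),np.sin(yaw),0]);print("hinge",hole+.074*x)
cor=[ray(c,H(*q),.055) for q in((470,80),(590,57),(605,180),(487,200))];print("holder",np.mean(cor,0),cor)
e=cor[0]-cor[3];e2=cor[1]-cor[2];print("yaw",np.arctan2(e[1],e[0]),np.arctan2(e2[1],e2[0]))
print("slot ends",ray(c,H(527,95),.055),ray(c,H(535,160),.055))
a,b=ray(c,H(476,103),.093),ray(c,H(566,137),.093);print("handle",a,b,(a+b)/2,np.arctan2(*(a-b)[1::-1]))
cs=vision.calibration("scene");
for th in(1.05,1.2,1.35,1.5):
    X=hole+.074*x+np.array([-np.cos(th)*x[0],-np.cos(th)*x[1],np.sin(th)])*.095
    print(th,proj(c,X))
togo([0.62,-.28,.2],np.pi/2)
E
```

```text
hole [ 0.493  -0.2951  0.03  ] plungers [ 0.4934 -0.2698  0.032 ] [ 0.4921 -0.3205  0.032 ] 0.05069509951098106
jig yaw -0.026506276761388198
block corners [ 0.4802 -0.26    0.03  ] [ 0.4799 -0.3288  0.03  ]
hinge [ 0.567 -0.297  0.03 ]
holder [0.5215 0.055  0.055 ] [array([0.5404, 0.0822, 0.055 ]), array([0.5501, 0.0356, 0.055 ]), array([0.502 , 0.0283, 0.055 ]), array([0.4936, 0.0739, 0.055 ])]
yaw 0.17448984735360118 0.15024864323250403
slot ends [0.5349 0.0597 0.055 ] [0.5094 0.0558 0.055 ]
handle [0.5286 0.0727 0.093 ] [0.5162 0.0385 0.093 ] [0.5224 0.0556 0.093 ] 1.2240569387984794
1.05 [416.5426 266.8342]
1.2 [417.3096 259.6907]
1.35 [417.8811 252.1624]
1.5 [418.239  244.4642]
pos [0.1783 0.5461 0.2304] gap 0.9972859371557948 F [ 0.3739 -0.065   0.4856] t 0.1
tool axes (cols)
 [[-0.9506  0.3106 -0.0008]
 [ 0.3106  0.9506 -0.0015]
 [ 0.0003 -0.0017 -1.    ]]
linear [-0.6764 -0.648   0.0312]
rot [-0.0016 -0.0006 -0.3158] j6 -0.21010493651878265
rot [-0.0009  0.0023  2.8258] j6 -0.21010493651878265
```

View pics/c2.png

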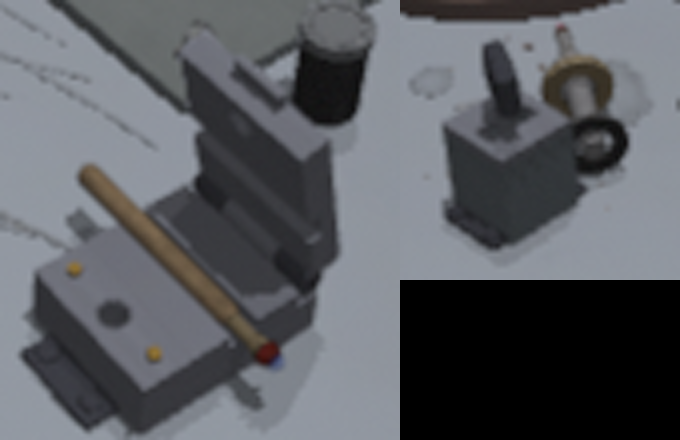

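The jig hole is at (0.493,-0.295) with yaw -0.027, and the plungers measure 51 mm apart, which is plausible. The holder is at (0.5215,0.055) with yaw about 0.16. The handle is about 61° anticlockwise off the slot, within the stated range. The upper half stands at about 1.35 rad. I'll go behind it with the fingers shut.

Call:
{"op": "apply_moves", "data": {
  "moves": [
    {"delta_rot": [0,0,0],"linear": [-0.044,-0.044,0],"fingers": -1},
    {"delta_rot": [0,0,0],"linear": [-0.088,-0.088,0],"fingers": -1},
    {"delta_rot": [0,0,0],"linear": [-0.132,-0.132,0],"fingers": -1},
    {"delta_rot": [0,0,0],"linear": [-0.176,-0.176,0],"fingers": -1},
    {"delta_rot": [0,0,0],"linear": [-0.22,-0.22,0],"fingers": -1}
  ]
}}

```text
time: 0.72
position: [0.3197, 0.2673, 0.231]
tcp_rot: [0.493, 3.103, -0.0]
wrist_force: [1.4, -0.3, 0.2]
finger_gap: 0.003
gripper_force: 0.0
```

Call:
{"op": "apply_moves", "data": {
  "moves": [
    {"delta_rot": [0,0,0],"linear": [-0.044,-0.044,0],"fingers": -1},
    {"delta_rot": [0,0,0],"linear": [-0.088,-0.088,0],"fingers": -1},
    {"delta_rot": [0,0,0],"linear": [-0.132,-0.132,0],"fingers": -1},
    {"delta_rot": [0,0,0],"linear": [-0.176,-0.176,0],"fingers": -1},
    {"delta_rot": [0,0,0],"linear": [-0.22,-0.22,0],"fingers": -1}
  ]
}}

```text
time: 1.35
position: [0.4606, -0.0104, 0.2311]
tcp_rot: [0.495, 3.102, 0.0]
wrist_force: [1.5, 0.4, 0.2]
finger_gap: 0.001
gripper_force: 0.0
```

Call:
{"op": "apply_moves", "data": {
  "moves": [
    {"delta_rot": [0,0,0.18],"linear": [-0.044,-0.044,0],"fingers": -1},
    {"delta_rot": [0,0,0.36],"linear": [-0.088,-0.088,0],"fingers": -1},
    {"delta_rot": [0,0,0.54],"linear": [-0.132,-0.132,0],"fingers": -1},
    {"delta_rot": [0,0,0.72],"linear": [-0.176,-0.176,0],"fingers": -1},
    {"delta_rot": [0,0,0.9],"linear": [-0.22,-0.22,0],"fingers": -1}
  ]
}}

```text
time: 1.98
position: [0.6014, -0.2876, 0.2306]
tcp_rot: [-1.802, -2.573, -0.0]
wrist_force: [0.5, -0.0, 0.4]
finger_gap: 0.0
gripper_force: 0.0
```

Run:
```python
from h import *
togo([0.605,-.297,.10],-.0265)
```

```text
pos [ 0.6014 -0.2876  0.2306] gap 0.000365953525156559 F [ 0.4799 -0.0232  0.3751] t 1.975
tool axes (cols)
 [[-0.3418  0.9398 -0.0006]
 [ 0.9398  0.3418  0.0006]
 [ 0.0008 -0.0003 -1.    ]]
linear [-0.0102  0.0002  0.1306]
rot [-0.0005 -0.0007  0.3753] j6 -0.9757680844458634
rot [ 0.001  -0.0007 -2.7663] j6 -0.9757680844458634
```

Call:
{"op": "apply_moves", "data": {
  "moves": [
    {"delta_rot": [0,0,0.18],"linear": [-0.005,0,0.045],"fingers": -1},
    {"delta_rot": [0,0,0.37],"linear": [-0.01,0,0.09],"fingers": -1},
    {"delta_rot": [0,0,0.375],"linear": [-0.01,0,0.13],"fingers": -1},
    {"delta_rot": [0,0,0.375],"linear": [-0.01,0,0.13],"fingers": -1}
  ]
}}

```text
time: 2.48
position: [0.6015, -0.2931, 0.0964]
tcp_rot: [-2.237, -2.192, 0.002]
wrist_force: [-0.1, 0.4, -0.4]
finger_gap: -0.005
gripper_force: 0.0
```

Run:
```python
from h import *
s=ctrl.get_state();c=s["position"];print(c,s["wrist_force"])
h=np.array([.567,.03])
for th in np.linspace(1.3,.0,14):
    P=h+.066*np.array([-np.cos(th),np.sin(th)])+.014*np.array([np.sin(th),np.cos(th)])+[.0145,0]
    print(round(th,2),P,"tool dy,dz",P[0]-c[0],c[2]-P[1])
```

```text
[ 0.6015 -0.2931  0.0964] [-0.0707  0.3827 -0.4461]
1.3 [0.5773 0.0973] tool dy,dz -0.024172074288647538 -0.0009853094343484914
1.2 [0.5706 0.0966] tool dy,dz -0.03087403078718476 -0.00023307383257989422
1.1 [0.564  0.0952] tool dy,dz -0.037467407168493505 0.0011844829399176443
1.0 [0.5576 0.0931] tool dy,dz -0.04388632459525221 0.003253197124455348
0.9 [0.5514 0.0904] tool dy,dz -0.050066647366344696 0.005952398812727272
0.8 [0.5456 0.0871] tool dy,dz -0.055946623739585144 0.00925511847370164
0.7 [0.54   0.0832] tool dy,dz -0.06146750293471415 0.013128356424260038
0.6 [0.5349 0.0788] tool dy,dz -0.06657412215177383 0.017533412551122646
0.5 [0.5303 0.0739] tool dy,dz -0.07121545773957128 0.022426272989587853
0.4 [0.5262 0.0686] tool dy,dz -0.07534513500713491 0.027758049895519152
0.3 [0.5226 0.0629] tool dy,dz -0.07892189158429674 0.03347546991652357
0.2 [0.5196 0.0568] tool dy,dz -0.08190998970165664 0.03952140648167905
0.1 [0.5172 0.0505] tool dy,dz -0.08427957327055968 0.04583545059134746
0.0 [0.5155 0.044 ] tool dy,dz -0.0860069661952656 0.05235451440393048
```

Call:
{"op": "apply_moves", "data": {
  "moves": [
    {"delta_rot": [0,0,0],"linear": [0,-0.024,-0.001],"fingers": -1},
    {"delta_rot": [0,0,0],"linear": [0,-0.037,0.001],"fingers": -1},
    {"delta_rot": [0,0,0],"linear": [0,-0.05,0.006],"fingers": -1},
    {"delta_rot": [0,0,0],"linear": [0,-0.061,0.013],"fingers": -1},
    {"delta_rot": [0,0,0],"linear": [0,-0.071,0.022],"fingers": -1}
  ]
}}

```text
time: 3.1
position: [0.5341, -0.2946, 0.0809]
tcp_rot: [2.241, 2.197, 0.0]
wrist_force: [0.9, -0.3, 2.9]
finger_gap: 0.002
gripper_force: 1.3
```

Call:
{"op": "apply_moves", "data": {
  "moves": [
    {"delta_rot": [0,0,0],"linear": [0,-0.004,0.006],"fingers": -1},
    {"delta_rot": [0,0,0],"linear": [0,-0.009,0.012],"fingers": -1},
    {"delta_rot": [0,0,0],"linear": [0,-0.013,0.018],"fingers": -1},
    {"delta_rot": [0,0,0],"linear": [0,-0.015,0.022],"fingers": -1},
    {"delta_rot": [0,0,0],"linear": [0,-0.016,0.025],"fingers": -1}
  ]
}}

```text
time: 3.72
position: [0.5172, -0.2932, 0.0538]
tcp_rot: [-2.243, -2.199, 0.0]
wrist_force: [-0.5, 0.2, 1.2]
finger_gap: 0.002
gripper_force: 0.6
```

Call:
{"op": "apply_moves", "data": {
  "moves": [
    {"delta_rot": [0,0,0],"linear": [0,-0.004,0.004],"fingers": -1},
    {"delta_rot": [0,0,0],"linear": [0,-0.006,0.007],"fingers": -1},
    {"delta_rot": [0,0,0],"linear": [0,-0.008,0.01],"fingers": -1},
    {"delta_rot": [0,0,0],"linear": [0,-0.008,0.012],"fingers": -1},
    {"delta_rot": [0,0,0],"linear": [0,-0.008,0.012],"fingers": -1}
  ]
}}

```text
time: 4.35
position: [0.5101, -0.2936, 0.0434]
tcp_rot: [2.243, 2.198, 0.0]
wrist_force: [0.3, 1.9, 8.5]
finger_gap: -0.002
gripper_force: 3.8
```

Call:
{"op": "apply_moves", "data": {
  "moves": [
    {"delta_rot": [0,0,0],"linear": [0,0,-0.05],"fingers": -1},
    {"delta_rot": [0,0,0],"linear": [0,0,-0.1],"fingers": -1},
    {"delta_rot": [0,0,0],"linear": [0.04,0,-0.14],"fingers": 0},
    {"delta_rot": [0,0,0],"linear": [0.09,0,-0.16],"fingers": 0},
    {"delta_rot": [0,0,0],"linear": [0.15,0,-0.16],"fingers": 0}
  ]
}}

```text
time: 4.97
position: [0.5131, -0.143, 0.2044]
tcp_rot: [2.243, 2.195, 0.001]
wrist_force: [1.3, -0.1, 0.0]
finger_gap: 0.498
gripper_force: 0.0
```

Call:
{"op": "apply_moves", "data": {
  "moves": [
    {"delta_rot": [0,0,0.1],"linear": [0.05,0.0,0],"fingers": 0},
    {"delta_rot": [0,0,0.2],"linear": [0.1,0,0],"fingers": 0},
    {"delta_rot": [0,0,0.3],"linear": [0.15,0,0],"fingers": 0},
    {"delta_rot": [0,0,0.32],"linear": [0.2,0.01,0],"fingers": 0},
    {"delta_rot": [0,0,0.32],"linear": [0.2,0.01,0],"fingers": 0}
  ]
}}

```text
time: 5.6
position: [0.526, 0.0592, 0.2018]
tcp_rot: [-2.56, -1.819, 0.001]
wrist_force: [0.1, -1.0, 0.9]
finger_gap: 0.501
gripper_force: 0.0
```

Run:
```python
from h import *
togo([.5222,.0555,.075],-.347)
im=vision.camera("wrist")[:,:,::-1];cv2.imwrite("pics/w0.png",im)
c=vision.calibration("wrist")
print({k:np.array(v) for k,v in c.items()})
print("pred handle px",proj(c,np.array([.5224,.0556,.093])),"top plate",proj(c,np.array([.5215,.055,.055])))
cv2.imwrite("pics/top1.png",vision.camera("top")[:,:,::-1])
```

```text
pos [0.526  0.0592 0.2018] gap 0.5009552667098366 F [ 0.0989 -1.042   0.9141] t 5.6
tool axes (cols)
 [[ 0.329   0.9443 -0.0013]
 [ 0.9443 -0.329   0.0003]
 [-0.0002 -0.0013 -1.    ]]
linear [-0.0047 -0.0022  0.1268]
rot [-0.0013  0.0002  0.0118] j6 0.21858444043681802
rot [-0.0003 -0.002  -3.1298] j6 0.21858444043681802
{'fx': array(424.5112), 'fy': array(424.5112), 'cx': array(314.2743), 'cy': array(235.848), 'R': array([[ 0.9438, -0.3306, -0.0013],
       [-0.3141, -0.8978,  0.3087],
       [-0.1032, -0.291 , -0.9512]]), 't': array([-0.4772,  0.1869,  0.4231])}
pred handle px [309.9354 238.456 ] top plate [309.6093 222.7533]
```

View pics/w0.png

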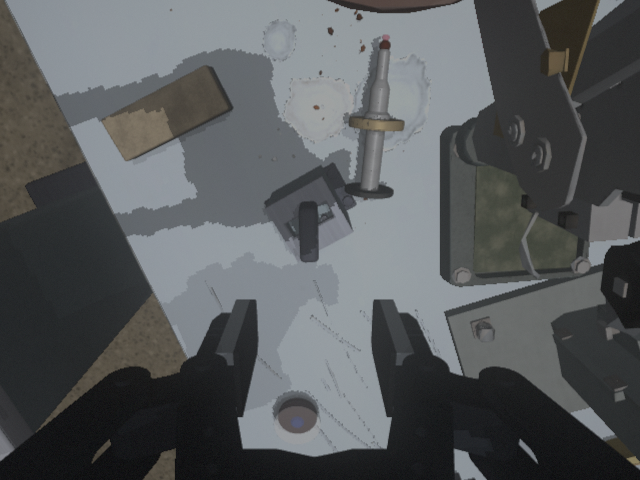

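Run:
```python
from h import *
im=cv2.imread("pics/w0.png");c=vision.calibration("wrist")
cv2.imwrite("pics/w0c.png",cv2.resize(im[150:280,250:380],None,fx=4.5,fy=4.5,interpolation=cv2.INTER_CUBIC))
for v in(203,240,248,262): print(v,ray(c,(309,v),.093),ray(c,(309,v),.069))
```

```text
203 [0.5295 0.076  0.093 ] [0.5273 0.0707 0.069 ]
240 [0.5216 0.0537 0.093 ] [0.5186 0.0462 0.069 ]
248 [0.5198 0.0487 0.093 ] [0.5166 0.0408 0.069 ]
262 [0.5166 0.0399 0.093 ] [0.5132 0.031  0.069 ]
```

View pics/w0c.png

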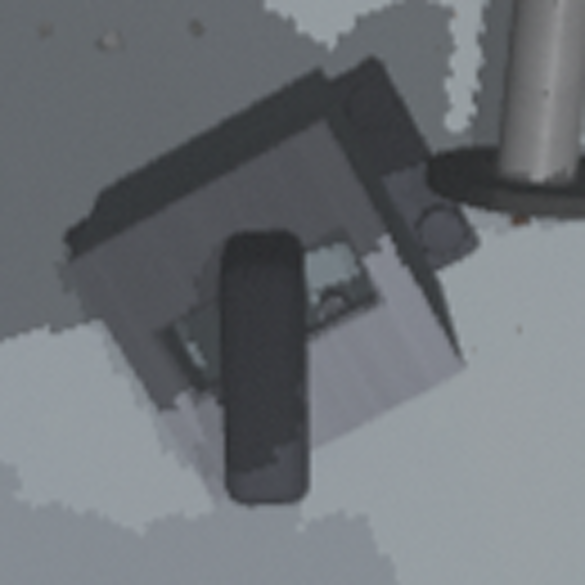

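Call:
{"op": "apply_moves", "data": {
  "moves": [
    {"delta_rot": [0,0,0.01],"linear": [-0.0026,-0.0023,0.05],"fingers": 0},
    {"delta_rot": [0,0,0.01],"linear": [-0.0026,-0.0023,0.1],"fingers": 0},
    {"delta_rot": [0,0,0.01],"linear": [-0.0026,-0.0023,0.138],"fingers": 0},
    {"delta_rot": [0,0,0.01],"linear": [-0.0026,-0.0023,0.138],"fingers": 0}
  ],
  "squeeze": 40
}}

```text
time: 6.2
position: [0.5202, 0.0536, 0.0611]
tcp_rot: [-2.572, -1.795, 0.01]
wrist_force: [0.9, -0.4, 0.5]
finger_gap: 0.499
gripper_force: 0.0
```

Call:
{"op": "apply_moves", "data": {
  "moves": [
    {"delta_rot": [0,0,0],"linear": [0,0,0],"fingers": -1},
    {"delta_rot": [0,0,0],"linear": [0,0,0],"fingers": -1},
    {"delta_rot": [0,0,0],"linear": [0,0,0],"fingers": -1},
    {"delta_rot": [0,0,0],"linear": [0,0,0],"fingers": -1}
  ]
}}

```text
time: 6.7
position: [0.5231, 0.0549, 0.0664]
tcp_rot: [-2.573, -1.801, 0.002]
wrist_force: [-7.2, 0.8, 8.5]
finger_gap: 0.136
gripper_force: 39.3
```

Call:
{"op": "apply_moves", "data": {
  "moves": [
    {"delta_rot": [0,0,0],"linear": [0.001,-0.002,-0.002],"fingers": -1},
    {"delta_rot": [0,0,0.12],"linear": [0.001,-0.002,-0.002],"fingers": -1},
    {"delta_rot": [0,0,0.24],"linear": [0.001,-0.002,-0.002],"fingers": -1},
    {"delta_rot": [0,0,0.36],"linear": [0.001,-0.002,-0.002],"fingers": -1}
  ]
}}

```text
time: 7.2
position: [0.5217, 0.0563, 0.0671]
tcp_rot: [2.857, 1.305, -0.001]
wrist_force: [-2.6, 0.2, -1.0]
finger_gap: 0.135
gripper_force: 39.2
```

Call:
{"op": "apply_moves", "data": {
  "moves": [
    {"delta_rot": [0,0,0.12],"linear": [0,0,0],"fingers": -1},
    {"delta_rot": [0,0,0.24],"linear": [0,0,0],"fingers": -1},
    {"delta_rot": [0,0,0.36],"linear": [0,0,0],"fingers": -1},
    {"delta_rot": [0,0,0.48],"linear": [0,0,0],"fingers": -1},
    {"delta_rot": [0,0,0.6],"linear": [0,0,0],"fingers": -1}
  ]
}}

```text
time: 7.82
position: [0.521, 0.0567, 0.0667]
tcp_rot: [-3.115, -0.403, 0.003]
wrist_force: [-4.0, 0.8, -0.0]
finger_gap: 0.132
gripper_force: 39.3
```

Call:
{"op": "apply_moves", "data": {
  "moves": [
    {"delta_rot": [0,0,0.06],"linear": [0,0,0],"fingers": -1},
    {"delta_rot": [0,0,0.12],"linear": [0,0,0],"fingers": -1},
    {"delta_rot": [0,0,0.12],"linear": [0,0,0],"fingers": -1}
  ]
}}

```text
time: 8.2
position: [0.5209, 0.0568, 0.0667]
tcp_rot: [-3.133, -0.222, 0.003]
wrist_force: [-5.5, 0.8, 1.3]
finger_gap: 0.133
gripper_force: 39.5
```

Run:
```python
from h import *
s=ctrl.get_state();print(s["torque"],s["wrist_force"]);togo([.5222,.0565,.0665],.165-np.pi/2)
```

```text
[0.2678 1.0547 0.0025] [-5.5273  0.8399  1.3475]
pos [0.5209 0.0568 0.0667] gap 0.13273186073162704 F [-5.5273  0.8399  1.3475] t 8.2
tool axes (cols)
 [[ 0.99    0.1409 -0.0022]
 [ 0.1409 -0.99    0.0006]
 [-0.0021 -0.0009 -1.    ]]
linear [0.0012 0.0005 0.0002]
rot [-0.0009  0.0021 -0.0236] j6 1.3068181204677567
rot [0.0033 0.0014 3.118 ] j6 1.3068181204677567
```

Call:
{"op": "apply_moves", "data": {
  "moves": [
    {"delta_rot": [0,0,-0.02],"linear": [-0.002,0,0],"fingers": -1},
    {"delta_rot": [0,0,-0.02],"linear": [-0.002,0,-0.006],"fingers": -1},
    {"delta_rot": [0,0,-0.02],"linear": [-0.002,0,-0.012],"fingers": -1}
  ]
}}

```text
time: 8.57
position: [0.5204, 0.0559, 0.0792]
tcp_rot: [3.131, 0.253, 0.002]
wrist_force: [-0.8, -0.2, -1.1]
finger_gap: 0.131
gripper_force: 39.0
```

Call:
{"op": "apply_moves", "data": {
  "moves": [
    {"delta_rot": [0,0,0],"linear": [0,0,-0.03],"fingers": -1},
    {"delta_rot": [0,0,0],"linear": [0,0,-0.06],"fingers": -1},
    {"delta_rot": [0,0,0],"linear": [0,0,-0.09],"fingers": -1},
    {"delta_rot": [0,0,0],"linear": [0,0,-0.09],"fingers": -1}
  ]
}}

```text
time: 9.07
position: [0.5227, 0.0556, 0.172]
tcp_rot: [3.129, 0.252, 0.012]
wrist_force: [1.0, -0.1, 0.1]
finger_gap: 0.131
gripper_force: 39.1
```

Run:
```python
from h import *
togo([.44,-.295,.17],-.0265-np.pi/2)
t=cv2.imread("pics/top1.png")
c=vision.camera("wrist")[:,:,::-1];cv2.imwrite("pics/w1.png",c)
a=cv2.resize(t[230:305,365:445],None,fx=5,fy=5,interpolation=cv2.INTER_CUBIC)
b=np.zeros((375,780,3),np.uint8);b[:,:400]=a;b[:285,400:]=cv2.resize(c,(380,285))
cv2.imwrite("pics/c3.png",b)
```

```text
pos [0.5227 0.0556 0.172 ] gap 0.13098822701430468 F [ 0.9694 -0.0792  0.1146] t 9.075
tool axes (cols)
 [[ 0.9871  0.1601  0.008 ]
 [ 0.1601 -0.9871 -0.0014]
 [ 0.0077  0.0026 -1.    ]]
linear [-0.1377  0.3328  0.0018]
rot [ 0.0019 -0.0079  0.1873] j6 1.2861472353512493
rot [ 0.0117  0.0028 -2.9543] j6 1.2861472353512493
```

View pics/c3.png

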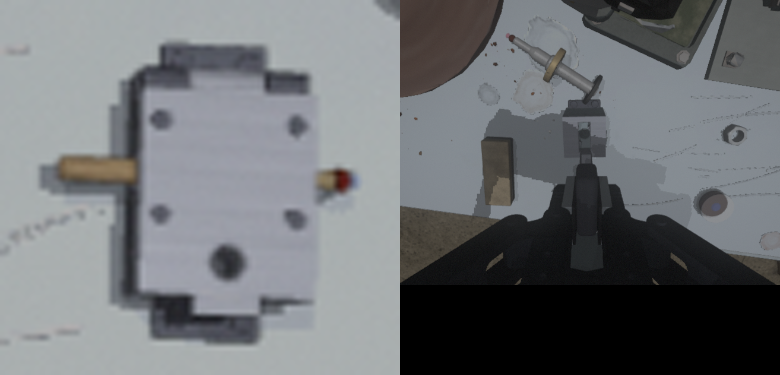

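The crop shows the jig folded shut, with the upper hole at crop (228,263) and the dop stick in place. The pin is in the hand. I'll move to just short of the hole and measure it with the wrist camera.

Call:
{"op": "apply_moves", "data": {
  "moves": [
    {"delta_rot": [0,0,0],"linear": [-0.02,0.05,0],"fingers": -1},
    {"delta_rot": [0,0,0],"linear": [-0.04,0.1,0],"fingers": -1},
    {"delta_rot": [0,0,0],"linear": [-0.06,0.15,0],"fingers": -1},
    {"delta_rot": [0,0,0],"linear": [-0.08,0.2,0],"fingers": -1},
    {"delta_rot": [0,0,0],"linear": [-0.1,0.25,0],"fingers": -1}
  ]
}}

```text
time: 9.75
position: [0.46, -0.208, 0.1668]
tcp_rot: [-3.13, -0.252, 0.002]
wrist_force: [1.1, -0.3, -0.2]
finger_gap: 0.13
gripper_force: 39.2
```

Call:
{"op": "apply_moves", "data": {
  "moves": [
    {"delta_rot": [0,0,0.09],"linear": [-0.014,0.042,0],"fingers": -1},
    {"delta_rot": [0,0,0.187],"linear": [-0.028,0.084,0],"fingers": -1},
    {"delta_rot": [0,0,0.187],"linear": [-0.028,0.084,0],"fingers": -1},
    {"delta_rot": [0,0,0.187],"linear": [-0.028,0.084,0],"fingers": -1}
  ]
}}

```text
time: 10.25
position: [0.4466, -0.2932, 0.167]
tcp_rot: [-3.139, 0.04, 0.002]
wrist_force: [0.6, 0.8, -0.4]
finger_gap: 0.133
gripper_force: 39.3
```

Run:
```python
from h import *
c=vision.calibration("top")
t=cv2.cvtColor(cv2.imread("pics/top1.png"),cv2.COLOR_BGR2GRAY)[276:290,402:418].astype(float)
w=np.clip(130-t,0,None);ys,xs=np.mgrid[276:290,402:418];uv=((w*xs).sum()/w.sum(),(w*ys).sum()/w.sum())
print("top hole",uv,ray(c,uv,.046))
togo([.492,-.295,.12],-.0265-np.pi/2)
cw=vision.calibration("wrist")
im=vision.camera("wrist")[:,:,::-1];cv2.imwrite("pics/w2.png",im)
print("pred hole px",proj(cw,np.array([.492,-.295,.047])))
```

```text
top hole (np.float64(409.75325732899023), np.float64(282.46416938110747)) [ 0.4931 -0.2949  0.046 ]
pos [ 0.4466 -0.2932  0.167 ] gap 0.13294927984448274 F [ 0.6218  0.7578 -0.4338] t 10.25
tool axes (cols)
 [[ 0.9997 -0.0258 -0.0015]
 [-0.0258 -0.9997  0.002 ]
 [-0.0015 -0.002  -1.    ]]
linear [0.0456 0.0008 0.0469]
rot [-0.002   0.0015  0.0007] j6 0.7889567430015709
rot [-0.0024 -0.0031 -3.1409] j6 0.7889567430015709
pred hole px [317.7601 156.3967]
```

View pics/w2.png

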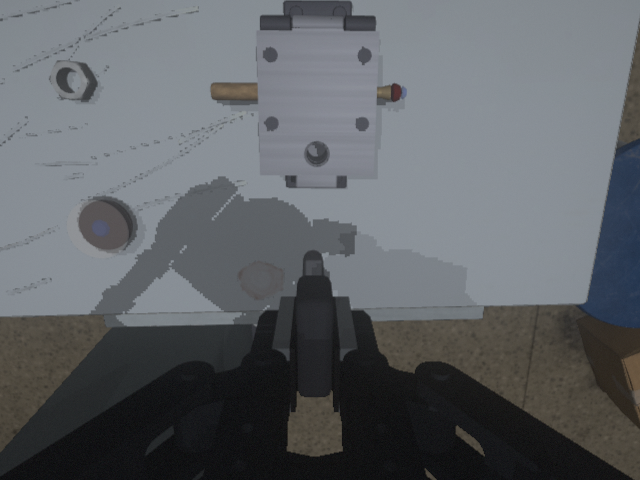

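Run:
```python
from h import *
c=vision.calibration("wrist");p=ctrl.get_state()["position"]
g=cv2.cvtColor(cv2.imread("pics/w2.png"),cv2.COLOR_BGR2GRAY)
g2=g[138:168,302:332].astype(np.uint8);m=(g2<115).astype(np.uint8)
n,l,st,ce=cv2.connectedComponentsWithStats(m)
for i in range(1,n):
    if st[i,4]>30: print("hole blob",st[i],ce[i]+[302,138],ray(c,ce[i]+[302,138],.047))
print("hole eye",ray(c,(317,153),.047),"+5px v",ray(c,(317,158),.047))
print("tip",ray(c,(313.5,255),p[2]-.0635),"TCP",p)
cv2.imwrite("pics/w2c.png",cv2.resize(np.vstack([g[130:180,280:360],g[235:310,280:360]]),None,fx=4.5,fy=4.5,interpolation=cv2.INTER_CUBIC))
```

```text
hole blob [  2   3  26  26 496] [316.7319 153.8085] [ 0.4938 -0.2941  0.047 ]
hole eye [ 0.4943 -0.2942  0.047 ] +5px v [ 0.4913 -0.2942  0.047 ]
tip [ 0.4491 -0.2911  0.1038] TCP [ 0.4468 -0.2928  0.1673]
```

View pics/w2c.png

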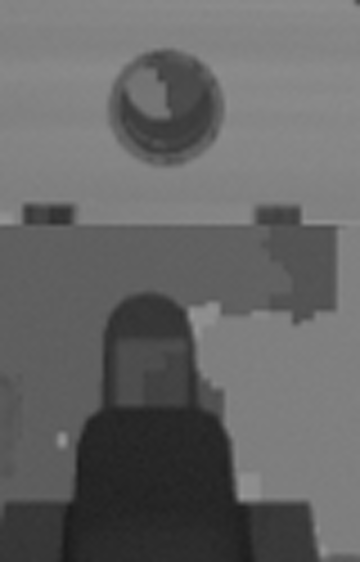

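Call:
{"op": "apply_moves", "data": {
  "moves": [
    {"delta_rot": [0,0,0],"linear": [0.03,0.001,0],"fingers": -1},
    {"delta_rot": [0,0,0],"linear": [0.046,0.0012,0.02],"fingers": -1},
    {"delta_rot": [0,0,0],"linear": [0.046,0.0012,0.045],"fingers": -1},
    {"delta_rot": [0,0,0],"linear": [0.046,0.0012,0.045],"fingers": -1}
  ],
  "squeeze": 60
}}

```text
time: 10.8
position: [0.4919, -0.2937, 0.1208]
tcp_rot: [-3.137, 0.038, 0.007]
wrist_force: [0.0, -0.5, -1.3]
finger_gap: 0.126
gripper_force: 63.7
```

Call:
{"op": "apply_moves", "data": {
  "moves": [
    {"delta_rot": [0,0,0],"linear": [0,0,0.005],"fingers": -1},
    {"delta_rot": [0,0,0],"linear": [0,0,0.01],"fingers": -1},
    {"delta_rot": [0,0,0],"linear": [0,0,0.015],"fingers": -1},
    {"delta_rot": [0,0,0],"linear": [0,0,0.015],"fingers": -1}
  ]
}}

```text
time: 11.3
position: [0.4927, -0.2964, 0.108]
tcp_rot: [-3.141, 0.041, 0.001]
wrist_force: [-0.0, -0.7, -0.3]
finger_gap: 0.126
gripper_force: 63.7
```

Call:
{"op": "apply_moves", "data": {
  "moves": [
    {"delta_rot": [0,0,0],"linear": [0,0,0.004],"fingers": -1},
    {"delta_rot": [0,0,0],"linear": [0,0,0.008],"fingers": -1},
    {"delta_rot": [0,0,0],"linear": [0,0,0.008],"fingers": -1}
  ]
}}

```text
time: 11.68
position: [0.4926, -0.2963, 0.0997]
tcp_rot: [-3.141, 0.041, 0.001]
wrist_force: [-1.4, -0.4, -1.2]
finger_gap: 0.126
gripper_force: 63.8
```

Call:
{"op": "apply_moves", "data": {
  "moves": [
    {"delta_rot": [0,0,0],"linear": [0,0,0.006],"fingers": -1},
    {"delta_rot": [0,0,0],"linear": [0,0,0.012],"fingers": -1},
    {"delta_rot": [0,0,0],"linear": [0,0,0.018],"fingers": -1},
    {"delta_rot": [0,0,0],"linear": [0,0,0.024],"fingers": -1},
    {"delta_rot": [0,0,0],"linear": [0,0,0.024],"fingers": -1}
  ]
}}

```text
time: 12.3
position: [0.4923, -0.2961, 0.0751]
tcp_rot: [-3.14, 0.041, 0.002]
wrist_force: [-4.2, 0.1, -2.0]
finger_gap: 0.127
gripper_force: 63.6
```

Call:
{"op": "apply_moves", "data": {
  "moves": [
    {"delta_rot": [0,0,0],"linear": [-0.001,0,0.002],"fingers": -1},
    {"delta_rot": [0,0,0],"linear": [-0.001,0,0.004],"fingers": -1},
    {"delta_rot": [0,0,0],"linear": [-0.001,0,0.006],"fingers": -1},
    {"delta_rot": [0,0,0],"linear": [-0.001,0,0.006],"fingers": -1}
  ]
}}

```text
time: 12.8
position: [0.4921, -0.2965, 0.0706]
tcp_rot: [3.141, -0.041, 0.0]
wrist_force: [-4.5, 1.1, 3.0]
finger_gap: 0.128
gripper_force: 64.5
```

Call:
{"op": "apply_moves", "data": {
  "moves": [
    {"delta_rot": [0,0,0],"linear": [-0.001,0,0.002],"fingers": -1},
    {"delta_rot": [0,0,0],"linear": [-0.001,0,0.004],"fingers": -1},
    {"delta_rot": [0,0,0],"linear": [-0.001,0,0.004],"fingers": -1},
    {"delta_rot": [0,0,0],"linear": [-0.001,0,0.004],"fingers": -1}
  ]
}}

```text
time: 13.3
position: [0.4917, -0.297, 0.0682]
tcp_rot: [3.14, -0.041, 0.002]
wrist_force: [-7.5, 3.1, 12.3]
finger_gap: 0.13
gripper_force: 65.9
```

Call:
{"op": "apply_moves", "data": {
  "moves": [
    {"delta_rot": [0,0,0],"linear": [0,0,0.002],"fingers": -1},
    {"delta_rot": [0,0,0],"linear": [0,0,0.002],"fingers": -1},
    {"delta_rot": [0,0,0],"linear": [0,0,0.002],"fingers": -1},
    {"delta_rot": [0,0,0],"linear": [0,0,0.002],"fingers": -1}
  ]
}}

```text
time: 13.8
position: [0.4916, -0.2972, 0.0674]
tcp_rot: [3.14, -0.04, 0.001]
wrist_force: [-10.2, 4.3, 20.2]
finger_gap: 0.123
gripper_force: 67.1
```

Run:
```python
from h import *
s=ctrl.get_state();print(s["torque"],s["position"])
a=vision.camera("scene")[:,:,::-1][250:380,290:420];b=vision.camera("top")[:,:,::-1][220:310,350:450]
o=np.zeros((520,800,3),np.uint8);o[:,:520]=cv2.resize(a,(520,520),interpolation=cv2.INTER_CUBIC);o[:252,520:]=cv2.resize(b,(280,252))
cv2.imwrite("pics/f.png",o)
```

```text
[0.9738 1.8272 0.1024] [ 0.4916 -0.2972  0.0674]
```

View pics/f.png

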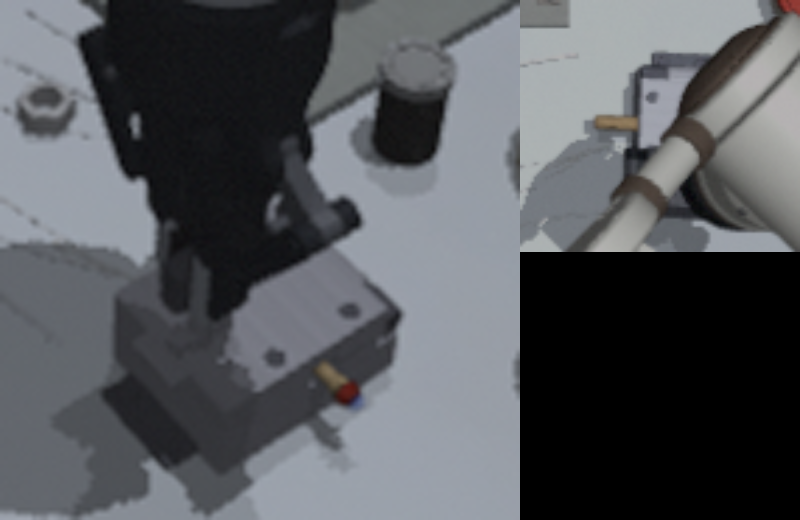

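The picture shows the jig shut with no gap, the pin seated under the hand and the dop stick in its groove. The press is stiff: 20 N with under 1 mm of travel, so the halves are at the hard stop.

```bash
python3 -c "
from rig import ctrl
print(ctrl.hand_in())"
```

```text
the job is handed in; nothing more can be done
None
```

The job is handed in, but no verdict came back: the jig is folded over the dop stick, and the lock pin is through both halves and still gripped, pressing them shut with about 20 N after 13.8 s of the 64 s allowed.

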